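Try a cast sleeve on the gauge pin and sort it

TASK

A cast resin sleeve lies on the V rail of the bore gauge, short of the pin. Push it along the rail onto the gauge pin until it stops, without forcing it: if it goes fully home against the collar, put it down in the green tray; if it stops short, the bore is tight, so put it down in the red tray. Leave the other sleeve waiting on the ready rail behind, and leave the things lying around in place.

Things in the scene. Friction and masses are not known exactly. Their poses are not given: they have to be found in the camera images.
- gauge: bench bore gauge, fixed: grey base plate 250 (x) x 166 (y) mm, top at 16 mm; origin under its centre, z up. Two V rails run along x: the gauge rail at y = +45 mm (x -112 to +70) with a steel pin at its +x end, and the ready rail at y = -45 mm (x -112 to +20), no pin. A sleeve on a rail lies along x, its axis 62 mm above the bench. The sleeve to test starts with its middle at x = -65 to -30 mm
- rail_start (a point): point on the pin's axis, 62 mm up, over the open -x end of the gauge rail, axes as the gauge's. The rails are under 31 mm wide, narrower than a sleeve, and their upper edges lie 13 mm below its axis, so fingers can straddle rail and sleeve; screwed foot lugs 34 mm wide reach up to 25 mm above the bench
- collar (a point): centre of the face of the pin's collar (33 mm across), on the pin's axis, axes as the gauge's. A sleeve that fits stops with its end on it, its middle 25 mm from this point in -x; the tight one stops with its middle 55 mm from it. Behind the collar stands the clamp block, 50 mm wide, 36 mm long, 88 mm high over its screws
- pin_tip (a point): tip of the gauge pin, flat-ended with a 4 mm chamfer, polished steel, 17 mm in diameter, reaching 44 mm from the collar in -x. With a sleeve home the tip lies 6 mm inside its rear end. A sleeve on the pin must be drawn straight back in -x, clear of the tip, before lifting
- sleeve_a: one of two outwardly alike tan cast resin sleeves: a tube, outer diameter 38 mm, bore 19 mm, 50 mm long, about 60 g, both ends alike; one of the two, not told which, is too narrow for the pin in the middle 22 mm of its bore. Origin at its middle on the axis, x along the axis. Which one lies on the gauge rail and which on the ready rail changes from run to run
- sleeve_b: one of two outwardly alike tan cast resin sleeves: a tube, outer diameter 38 mm, bore 19 mm, 50 mm long, about 60 g, both ends alike; one of the two, not told which, is too narrow for the pin in the middle 22 mm of its bore. Origin at its middle on the axis, x along the axis. Which one lies on the gauge rail and which on the ready rail changes from run to run
- green_tray: green parts tray, fixed, open on top, 130 x 130 mm (136 over its rim), 26 mm high, walls 4 mm, inner floor 4 mm above the bench. Origin at the centre of its underside, z up. The two trays change places from run to run. For sleeves that fit
- red_tray: red parts tray, fixed, open on top, 130 x 130 mm (136 over its rim), 26 mm high, walls 4 mm, inner floor 4 mm above the bench. Origin at the centre of its underside, z up. The two trays change places from run to run. For sleeves that are tight
- caliper: steel caliper lying flat, 56 x 160 x 9 mm. A bystander on the bench; origin at the centre of its underside
- marker: black and blue felt marker lying flat, 15 x 130 mm. A bystander on the bench; origin at the centre of its underside
- blue_tape_roll: roll of blue masking tape lying flat, 100 mm across, 24 mm high. A bystander on the bench; origin at the centre of its underside
- sanding_block: tan sanding sponge block, 62 x 96 x 28 mm. A bystander on the bench; origin at the centre of its underside
There are look-alikes about, which are no part of the job. Leave any turquoise look-alike of the sleeve_b alone.

How it is judged:
By the outcome, as a careful person would: the job done as asked, in the order asked, and still so for the second after the job is handed in, with the robot touching nothing.
It also fails if it takes over 51 s, if anything falls off the work surface, if the arm or the gripper's body presses on something with over 40 N, if the wrist force passes 120 N, or if a joint passes its speed limit or range.

ROBOT

A 6-joint arm with a two-finger parallel gripper is mounted at the origin on a cart in front of the work surface, level with it; the furniture and walls round the work are solid. World frame = base frame: x ahead of the robot, y to its left, z up, the work surface at z = 0. Lengths are in m, angles in degrees, forces in N, time in s.
With the tool pointing down it reaches from about 0.325 to 0.875 m from the base axis. Payload 4.4 kg.
Tool frame: the origin (TCP) lies midway between the tips of the shut fingers; the grasp point (between the pads) lies bot.pinch_z behind it (bot.pinch_z is the distance from the TCP to the grasp point, in m); z points along the fingers, y is the line along which they close (so a half turn about z gives the same grasp; the last joint's range is limited). The gripper opens to 85 mm and grips with 20 to 120 N. Pads are 22 mm wide; open, the fingers measure 114 mm over their backs; the gripper's body (76 mm by 85 mm) begins 54 mm behind the grasp point. The pads swing forward as they close: fully open they stand 13 mm farther back than shut.
Start: joints at [-77.664, 11.837, 88.321, -0, 79.842, -8.623], TCP at [0.206, -0.537, 0.192] pointing down, gripper open.
Joint ranges: [-156.59, 156.59], [-49.26, 127.26], [12.9, 141.05], [-63.56, 243.56], [4.71, 150.69], [-161.64, 161.64]. Speed limits (degrees/s): [159.86, 159.86, 180, 180, 180, 180].

INTERFACE

Orientations are given as a 3x3 rotation matrix whose columns are the frame's x, y, z axes.
In Python, from bench import bot gives the robot as it stands.
- The arm moves only by the tool carry_out, never from a script. Its argument "plan" is a list that holds one entry, the list of rows, each a list of 7 numbers: the shift along the tool's x, y, z in m, then the turn, a rotation vector about the tool's x, y, z in degrees, then the opening, from 0 (shut) to 1 (fully open). A call has 1 to 5 rows; each row is the pose to reach, as a shift and turn from the pose commanded when the call began, along the tool's axes at that moment; what a row does not reach only later rows make up. A row lasts 1/10 s, in which the tool goes at most 50 mm and 8.59 degrees, less where a joint would pass 70% of its speed; a pose out of reach is approached as far as the arm can. A call with a gripper value outside its range is refused whole. The fingers move at their own pace and stop on an object; the grip force is fixed at half the most. Time passes only in rows, so rows that repeat a pose let the fingers close. It gives the time, the measured TCP pose, the force, the opening and the grip force at its end, in the units of the state.
- bot.get_state(): the state, without advancing time (a new reading comes with each control period).
- bot.read_camera(name): name is "side" or "top" or "wrist"; returns (picture, depth): 400x640x3 uint8, blue, green, red; 400x640 float32, m along the optical axis (not along the pixel's ray), 0 where there is no reading.
- bot.get_calibration(name): a dict with "fx", "fy", "cx", "cy" (pixels), "rvec" (rotation vector, rad) and "tvec" (3), from world to camera coordinates, as OpenCV has them; the wrist camera has in their place "mount" (4x4, takes a point from camera to tool coordinates, whose origin is the TCP and whose axes are the flange's). Camera axes: x right, y down, z forward; pixel columns grow to the right and rows downward; lengths in m; the calibration is good to about 2 mm. A picture is of the moment at which its call begins: read the wrist's pose just before it. get_calibration takes no time and is no camera call.
- bot.job_done(): hands the job in; it is judged then, once.
The state is a dict: "t": time; "joints": joint angles; "dq": joint speeds; "joint_efforts": joint torques, N m; "tcp_pos": TCP position; "orientation": TCP orientation; "wrist_force": force on the tool from outside, world axes, zero at the start; "torque": the same for the moment, N m; "grip_width": finger opening in m; "grasp_force": force on a finger pad.
Only numpy, scipy, OpenCV 4.12 (cv2) and the standard library are available. Lean on these libraries where they do the work, as an engineer would, in place of code of your own. Each camera call takes 0.05 s, during which the arm holds its last target. There are 200 camera calls.

## Working session

There is one attempt and no reset: what is moved stays moved. The work goes in short steps, Python scripts to look and compute and a tool call to move; the robot and the scene stay as the last step left them, time stands still between calls to the robot, and variables do not carry over. Pictures are saved under pics/ and viewed, at most 14 in all, crops included, and the job is handed in when it is done.

Besides the shell and the picture viewer there is one more tool, called after "Emit:" as name(argument=value, ...), one argument or row to a line, values as JSON. carry_out: Moves the arm, as the interface text tells. Its arguments: {"type":"object","properties":{"plan":{"type":"array"}},"required":["plan"]}

```bash
mkdir -p pics
cat > h.py <<'E'
import numpy as np, cv2
from bench import bot
def cam(n):
    c=bot.get_calibration(n); s=bot.get_state(); im,d=bot.read_camera(n)
    K=np.array([[c['fx'],0,c['cx']],[0,c['fy'],c['cy']],[0,0,1]])
    if 'mount' in c:
        T=np.eye(4);T[:3,:3]=np.array(s['orientation']);T[:3,3]=s['tcp_pos'];T=T@np.array(c['mount'])
    else:
        R=cv2.Rodrigues(np.array(c['rvec'],float))[0];T=np.eye(4);T[:3,:3]=R.T;T[:3,3]=-R.T@np.array(c['tvec']).ravel()
    return im,d,K,T
def ray(K,T,u,v,z):
    r=T[:3,:3]@np.linalg.solve(K,[u,v,1.]);o=T[:3,3];return o+r*(z-o[2])/r[2]
def cloud(d,K,T):
    v,u=np.mgrid[:d.shape[0],:d.shape[1]]
    p=np.stack([(u-K[0,2])/K[0,0]*d,(v-K[1,2])/K[1,1]*d,d],-1)
    return p@T[:3,:3].T+T[:3,3]
E
python3 - <<'E'
from h import *
for n in('top','side'):
    im,d,K,T=cam(n);cv2.imwrite(f'pics/{n}0.png',im);np.savez(f'{n}0.npz',im=im,d=d,K=K,T=T);print(n,T.round(3).tolist(),K[0,0])
s=bot.get_state();print(s,bot.pinch_z)
E
```

```text
top [[-0.025, -0.994, 0.106, 0.418], [-1.0, 0.025, -0.004, -0.04], [0.002, -0.106, -0.994, 1.023], [0.0, 0.0, 0.0, 1.0]] 364.6734477530248
side [[0.999, 0.029, -0.018, 0.53], [0.031, -0.557, 0.83, -0.911], [0.014, -0.83, -0.558, 0.632], [0.0, 0.0, 0.0, 1.0]] 368.9089962430572
{'t': 0.1, 'joints': array([-7.76641176e+01,  1.18837497e+01,  8.83996298e+01,  1.31264100e-03,
        7.98408886e+01, -8.62224337e+00]), 'dq': array([-0.12824617, -0.03754507, -0.15100541, -0.05419758, -0.03637185,
        0.03528985]), 'joint_efforts': array([ 5.01472896e-04, -3.84089005e+01, -2.92547429e+01, -1.66917389e-04,
        4.83731637e-03, -1.59513814e-05]), 'tcp_pos': array([ 0.20550281, -0.53617743,  0.19077356]), 'orientation': array([[ 9.33843619e-01,  3.57681285e-01, -4.41335761e-04],
       [ 3.57681388e-01, -9.33841268e-01,  2.12362928e-03],
       [ 3.47444903e-04, -2.14099524e-03, -9.99997648e-01]]), 'wrist_force': array([-0.89838759,  0.05575898,  0.0348942 ]), 'torque': array([0.01588933, 0.01747178, 0.02506019]), 'grasp_force': 0.0, 'grip_width': 0.085354026368573} 0.0187
```

View pics/top0.png

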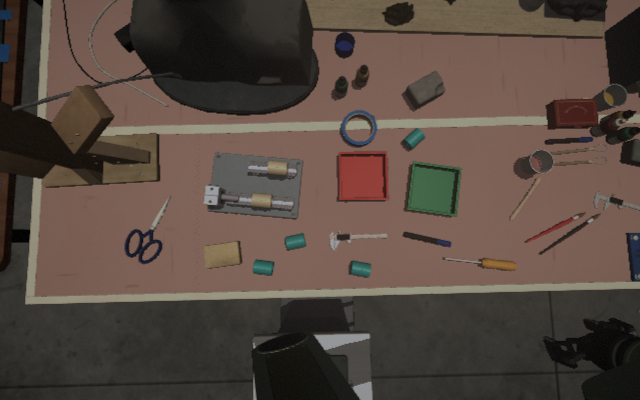

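View pics/side0.png

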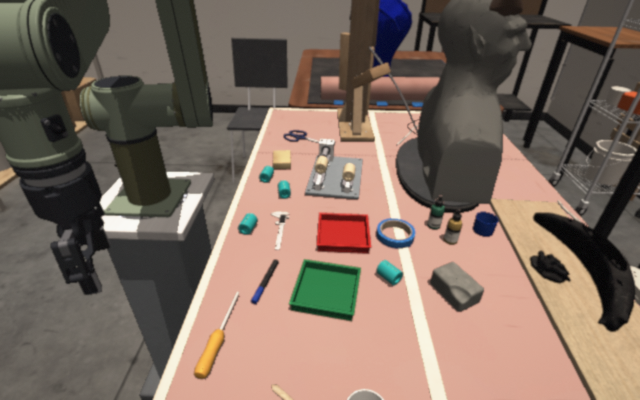

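The top view shows the gauge at (255,185), with its clamp block and pin at the left, (212,196). The gauge points along world +y.

Candidates for the sleeve to test:
- Tan sleeve (264,201), on the rail with the pin.
- Tan sleeve (278,170), on the ready rail with no pin.
- Tan sanding block (222,255).
- Turquoise look-alikes (295,241), (263,267), (361,269) and (413,139).

By the description it is the one at (264,201). The red tray is at (362,177) and the green tray at (434,190).

Run:
```python
from h import *
out=[]
for n,box in(('top',(195,145,310,225)),('side',(300,130,370,200))):
    f=np.load(f'{n}0.npz');im,d,K,T=[f[k] for k in('im','d','K','T')]
    P=cloud(d,K,T);hsv=cv2.cvtColor(im,cv2.COLOR_BGR2HSV)
    x0,y0,x1,y1=box
    out.append(cv2.resize(im[y0:y1,x0:x1],None,fx=4,fy=4,interpolation=cv2.INTER_CUBIC))
    m=cv2.inRange(hsv,(13,60,90),(30,255,255));mm=np.zeros_like(m);mm[y0:y1,x0:x1]=m[y0:y1,x0:x1]
    c,_=cv2.findContours(mm,0,2)
    for k in c:
        if cv2.contourArea(k)<40:continue
        r=cv2.minAreaRect(k);q=np.zeros_like(m);cv2.drawContours(q,[k],-1,255,-1);p=P[(q>0)&(d>0)]
        print(n,'tan',np.round(r,1) if 0 else r,'ray z.07',ray(K,T,*r[0],.07).round(4),'cloud med',np.median(p,0).round(4),'min',np.percentile(p,3,0).round(4),'max',np.percentile(p,97,0).round(4))
        if n=='top':print([ray(K,T,*b,.072).round(4)[:2].tolist() for b in cv2.boxPoints(r)])
    for nm,lo,hi in(('green',(45,60,30),(78,255,255)),('red',(170,100,60),(180,255,255))):
        m=cv2.inRange(hsv,lo,hi)
        if nm=='red':m|=cv2.inRange(hsv,(0,190,100),(4,255,255))
        c,_=cv2.findContours(m,0,2);c=sorted([k for k in c if cv2.contourArea(k)>300],key=cv2.contourArea)[-3:]
        for k in c:
            r=cv2.minAreaRect(k);print(n,nm,r,ray(K,T,*r[0],.026 if n=='top' else .015).round(4))
    if n=='top':
        g=cv2.inRange(hsv,(0,0,40),(180,45,255));g[:,:195]=0;g[:,310:]=0;g[:145]=0;g[225:]=0
        c,_=cv2.findContours(g,0,2);k=max(c,key=cv2.contourArea);r=cv2.minAreaRect(k);print('plate',r,ray(K,T,*r[0],.016).round(4))
        for b in cv2.boxPoints(r):print(b,ray(K,T,*b,.016).round(4))
        s=P[150:225,198:300].reshape(-1,3);b=s[s[:,2]>.080];print('block pts',len(b),np.percentile(b,[3,50,97],axis=0).round(4))
h=max(o.shape[0] for o in out)
cv2.imwrite('pics/crop.png',np.hstack([cv2.copyMakeBorder(o,0,h-o.shape[0],0,0,0) for o in out]))
```

```text
top tan ((261.3353576660156, 202.98170471191406), (19.215089797973633, 5.852871417999268), 6.34019136428833) ray z.07 [0.5057 0.118  0.07  ] cloud med [0.5049 0.1177 0.0774] min [0.4973 0.0953 0.0704] max [0.5127 0.1406 0.0821]
[[0.5013, 0.1436], [0.5165, 0.1418], [0.5097, 0.0918], [0.4945, 0.0937]]
top tan ((261.6999816894531, 195.90000915527344), (19.473453521728516, 5.82963228225708), 7.125016689300537) ray z.07 [0.5243 0.117  0.07  ] cloud med [0.5234 0.1165 0.0768] min [0.517  0.0938 0.0636] max [0.5323 0.1389 0.0809]
[[0.5203, 0.1429], [0.5356, 0.1409], [0.5279, 0.0903], [0.5127, 0.0924]]
top tan ((276.923095703125, 170.6154022216797), (18.357141494750977, 5.209458351135254), 7.125016689300537) ray z.07 [0.5907 0.0762 0.07  ] cloud med [0.5894 0.0761 0.077 ] min [0.5833 0.0538 0.0677] max [0.5964 0.0986 0.0815]
[[0.5871, 0.1009], [0.6009, 0.099], [0.5936, 0.051], [0.5798, 0.0529]]
top tan ((277.4764404296875, 163.3058624267578), (19.097429275512695, 4.831879615783691), 4.39870548248291) ray z.07 [0.6103 0.0745 0.07  ] cloud med [0.6093 0.0745 0.0775] min [0.6007 0.051  0.067 ] 
[... 707 characters left out ...]
32 0.07  ] cloud med [0.5978 0.0611 0.0739] min [0.5813 0.0498 0.0502] max [0.615  0.0952 0.0816]
side tan ((321.16217041015625, 164.0270233154297), (11.179131507873535, 16.76869773864746), 9.462322235107422) ray z.07 [0.5136 0.1085 0.07  ] cloud med [0.5132 0.1029 0.0745] min [0.4977 0.0924 0.0511] max [0.529  0.1407 0.0819]
side tan ((354.5, 134.5), (9.0, 29.0), 90.0) ray z.07 [0.6296 0.3379 0.07  ] cloud med [0.6389 0.4382 0.0239] min [0.5844 0.4168 0.0165] max [0.6943 0.4855 0.0412]
side green ((324.4053955078125, 288.5675964355469), (65.43080139160156, 52.93647384643555), 9.462322235107422) [ 0.5334 -0.3533  0.015 ]
side red ((343.5, 230.5), (33.0, 51.0), 90.0) [ 0.5801 -0.1506  0.015 ]
```

View pics/crop.png

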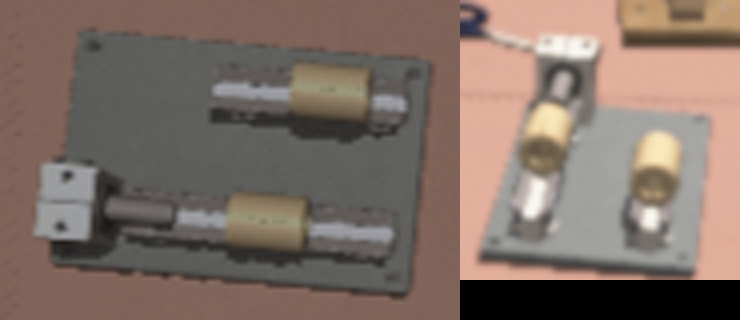

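The crop confirms the choice: the tan sleeve at crop (267,222) sits on the rail in line with the pin and block. The ready sleeve is at crop (330,92). I'm moving over the gauge for a close wrist look.

Emit:
carry_out(
  plan=[
    [[0.488, -0.452, -0.03, 0, 0, -62, 1], [0.488, -0.452, -0.03, 0, 0, -62, 1], [0.488, -0.452, -0.03, 0, 0, -62, 1], [0.488, -0.452, -0.03, 0, 0, -62, 1], [0.488, -0.452, -0.03, 0, 0, -62, 1]],
  ],
)

```text
t: 0.6
tcp_pos: [0.3163, -0.3108, 0.2027]
orientation: [[0.435, 0.901, -0.0], [0.901, -0.435, 0.001], [0.001, -0.0, -1.0]]
wrist_force: [1.0, 0.5, 0.3]
grip_width: 0.0853
grasp_force: 0.0
```

```bash
cat >> h.py <<'E'
from scipy.spatial.transform import Rotation as Ro
def to(x,y,z,gyaw):
    "print shift/turn for TCP at x,y,z, tool down with tool x along world angle gyaw deg"
    s=bot.get_state();R=np.array(s['orientation']);p=np.array(s['tcp_pos'])
    a=np.radians(gyaw);X=np.array([np.cos(a),np.sin(a),0]);Z=np.array([0,0,-1.]);G=np.c_[X,np.cross(Z,X),Z]
    print('t',round(s['t'],2),'tcp',p.round(4),'shift',(R.T@(np.array([x,y,z])-p)).round(4),'rot',Ro.from_matrix(R.T@G).as_rotvec(degrees=True).round(2),'F',s['wrist_force'].round(1),'w',round(s['grip_width'],4))
E
python3 -c "
from h import *
to(.50,.06,.22,83);print(bot.get_calibration('wrist')['mount'])"
```

```text
t 0.6 tcp [ 0.3163 -0.3108  0.2027] shift [ 0.4138  0.0043 -0.017 ] rot [ -0.02  -0.04 -18.76] F [1.  0.5 0.3] w 0.0853
[[-1.92370414e-03 -9.63821911e-01 -2.66540098e-01  6.80285748e-02]
 [ 9.99997714e-01 -1.60544099e-03 -1.41194718e-03  3.13946682e-04]
 [ 9.32951232e-04 -2.66542205e-01  9.63822796e-01 -1.82516586e-01]
 [ 0.00000000e+00  0.00000000e+00  0.00000000e+00  1.00000000e+00]]
```

Emit:
carry_out(
  plan=[
    [[0.45, 0, -0.03, 0, 0, -18.8, 1], [0.45, 0, -0.03, 0, 0, -18.8, 1], [0.45, 0, -0.03, 0, 0, -18.8, 1], [0.45, 0, -0.03, 0, 0, -18.8, 1], [0.45, 0, -0.03, 0, 0, -18.8, 1]],
  ],
)

```text
t: 1.1
tcp_pos: [0.4259, -0.0868, 0.2197]
orientation: [[0.127, 0.992, 0.0], [0.992, -0.127, -0.0], [-0.0, 0.0, -1.0]]
wrist_force: [1.4, -0.5, -0.2]
grip_width: 0.0853
grasp_force: 0.0
```

```bash
python3 -c "
from h import *
to(.51,.11,.24,83)"
```

```text
t 1.1 tcp [ 0.4259 -0.0868  0.2197] shift [ 0.2059  0.0585 -0.0203] rot [ 0.01  0.01 -0.28] F [ 1.4 -0.5 -0.2] w 0.0853
```

Emit:
carry_out(
  plan=[
    [[0.2, 0.056, -0.02, 0, 0, 0, 1], [0.2, 0.056, -0.02, 0, 0, 0, 1], [0.2, 0.056, -0.02, 0, 0, 0, 1], [0.2, 0.056, -0.02, 0, 0, 0, 1], [0.2, 0.056, -0.02, 0, 0, 0, 1]],
  ],
)

```text
t: 1.6
tcp_pos: [0.5076, 0.107, 0.2399]
orientation: [[0.121, 0.993, 0.001], [0.993, -0.121, 0.002], [0.002, 0.001, -1.0]]
wrist_force: [-0.5, -0.0, -0.8]
grip_width: 0.0854
grasp_force: 0.0
```

Run:
```python
from h import *
im,d,K,T=cam('wrist');cv2.imwrite('pics/w1.png',im);np.savez('w1.npz',im=im,d=d,K=K,T=T)
P=cloud(d,K,T);hsv=cv2.cvtColor(im,cv2.COLOR_BGR2HSV)
m=cv2.inRange(hsv,(13,60,60),(30,255,255));m=cv2.morphologyEx(m,cv2.MORPH_CLOSE,np.ones((15,15)))
c,_=cv2.findContours(m,0,2)
for k in c:
    if cv2.contourArea(k)<800:continue
    r=cv2.minAreaRect(k);q=np.zeros_like(m);cv2.drawContours(q,[k],-1,255,-1)
    p=P[(q>0)&(d>0)];p=p[p[:,2]>.07]
    o,dr=p.mean(0),np.linalg.svd(p[:,:2]-p[:,:2].mean(0),full_matrices=0)[2][0]
    print(r,len(p),'mean',o.round(4),'range',np.percentile(p,[2,98],axis=0).round(4).tolist(),'yaw',np.degrees(np.arctan2(dr[1],dr[0]))%180)
b=P[(d>0)&(P[...,2]>.084)&(P[...,2]<.095)&(P[...,1]>.17)]
print('block',len(b)); 
if len(b): print(cv2.minAreaRect(b[:,:2].astype(np.float32)))
to(.51,.11,.24,83)
```

```text
((393.568603515625, 194.47125244140625), (31.130891799926758, 45.16640090942383), 3.814074993133545) 1142 mean [0.5973 0.0797 0.0784] range [[0.5819, 0.055, 0.0708], [0.6155, 0.1029, 0.0825]] yaw 83.23711811983993
((321.0, 169.0), (44.0, 30.0), 90.0) 1224 mean [0.5141 0.1215 0.0786] range [[0.497, 0.0975, 0.0714], [0.5312, 0.1451, 0.0826]] yaw 83.12286502018256<stdin>:10: RuntimeWarning: Mean of empty slice.
  ret = um.true_divide(
Traceback (most recent call last):
IndexError: index 0 is out of bounds for axis 0 with size 0
```

View pics/w1.png

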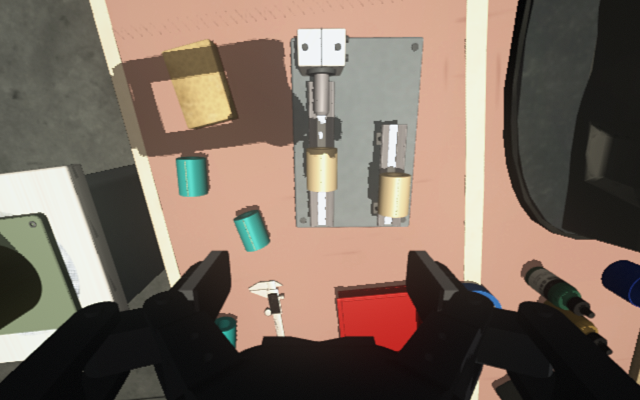

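The wrist view shows the test sleeve at (321,169) in line with the pin (321,95) and block (321,50), and the ready sleeve at (394,194). The tool's yaw already matches the rail. Next I get the pin tip position and the lateral offset.

Run:
```python
from h import *
f=np.load('w1.npz');im,d,K,T=[f[k] for k in('im','d','K','T')]
s=bot.get_state();R=np.array(s['orientation']);p=np.array(s['tcp_pos'])
tl=lambda q:(R.T@(np.array(q)-p)).round(4)
m=cv2.inRange(cv2.cvtColor(im,cv2.COLOR_BGR2HSV),(13,60,60),(30,255,255))[130:205,300:345]
P=cloud(d,K,T)
v,u=np.nonzero(m);print('sleeve rows',np.percentile(v+130,[1,99]),'cols',np.percentile(u+300,[1,50,99]))
q=P[130:205,300:345][m>0];q=q[q[:,2]>.07];t=(q-p)@R;print('tool x range',np.percentile(t[:,0],[1,99]).round(4),'y',np.percentile(t[:,1],[1,50,99]).round(4))
A=np.c_[2*t[:,1],2*t[:,2],np.ones(len(t))];c=np.linalg.lstsq(A,t[:,1]**2+t[:,2]**2,rcond=None)[0];print('circle y,z(tool)',c[:2].round(4),'r',np.sqrt(c[2]+c[0]**2+c[1]**2).round(4))
for v in range(70,150,4):
    r=P[v,306:337];r=(r[r[:,2]>.064]-p)@R
    if len(r)>3:print(v,'n',len(r),'x',np.median(r[:,0]).round(4),'y',r[:,1].min().round(4),r[:,1].max().round(4),'ztop',(p[2]-r[:,2].min()).round(4))
b=((P-p)@R)[25:75,290:350].reshape(-1,3);b=b[(p[2]-b[:,2]>.083)];print('block',np.percentile(b,[2,98],axis=0).round(4))
print(tl(ray(K,T,321,115,.0705)))
to(.51,.11,.24,83)
```

```text
sleeve rows [147. 190.] cols [306. 318. 336.]
tool x range [-0.0087  0.0403] y [-0.0117  0.0004  0.022 ]
circle y,z(tool) [ 0.0059 -0.0081] r 0.1705
70 n 29 x 0.1243 y -0.0118 0.0193 ztop 0.0802
74 n 28 x 0.1216 y -0.0106 0.0196 ztop 0.0718
78 n 14 x 0.1171 y -0.0028 0.0117 ztop 0.072
82 n 14 x 0.1131 y -0.0029 0.0117 ztop 0.0712
86 n 15 x 0.1089 y -0.0029 0.0117 ztop 0.4225
90 n 14 x 0.1047 y -0.0029 0.0118 ztop 0.4225
94 n 14 x 0.1005 y -0.0029 0.0118 ztop 0.0723
98 n 14 x 0.0962 y -0.0029 0.0118 ztop 0.0718
102 n 14 x 0.092 y -0.0029 0.0119 ztop 0.0717
106 n 14 x 0.0877 y -0.003 0.0119 ztop 0.4225
110 n 14 x 0.0833 y -0.003 0.012 ztop 0.0716
114 n 12 x 0.079 y -0.0018 0.0109 ztop 0.0698
block [[ 0.127  -0.0193  0.1511]
 [ 0.1616  0.0277  0.1565]]
[0.0779 0.0039 0.1692]
t 1.65 tcp [0.5072 0.1058 0.2396] shift [ 0.0045  0.0023 -0.0004] rot [-0.   -0.06  0.02] F [0.4 0.6 0.1] w 0.0851
```

Emit:
carry_out(
  plan=[
    [[-0.045, 0.0047, 0.05, 0, 0, 0, 0], [-0.045, 0.0047, 0.08, 0, 0, 0, 0], [-0.045, 0.0047, 0.1, 0, 0, 0, 0], [-0.045, 0.0047, 0.1, 0, 0, 0, 0], [-0.045, 0.0047, 0.1, 0, 0, 0, 0]],
  ],
)

```text
t: 2.15
tcp_pos: [0.5052, 0.0562, 0.1399]
orientation: [[0.128, 0.992, -0.001], [0.992, -0.128, -0.0], [-0.0, -0.001, -1.0]]
wrist_force: [-0.5, 0.1, -0.1]
grip_width: 0.0122
grasp_force: 0.0
```

Emit:
carry_out(
  plan=[
    [[0, 0, 0.03, 0, 0, 0, 0], [0, 0, 0.06, 0, 0, 0, 0], [0, 0, 0.083, 0, 0, 0, 0], [0, 0, 0.083, 0, 0, 0, 0], [0, 0, 0.083, 0, 0, 0, 0]],
  ],
)

```text
t: 2.65
tcp_pos: [0.507, 0.057, 0.0586]
orientation: [[0.126, 0.992, 0.003], [0.992, -0.126, -0.0], [0.0, 0.003, -1.0]]
wrist_force: [0.3, -0.3, 0.2]
grip_width: 0.0002
grasp_force: 0.0
```

Run:
```python
from h import *
im,d,K,T=cam('wrist');o=im.copy()
im2=cam('side')[0];o=np.vstack([im[:,:],]);cv2.imwrite('pics/w2.png',np.hstack([im[:,160:500],cv2.resize(im2[120:210,280:380],(444,400))]))
to(.5072-.045*.121+.0047*.993,.1058-.045*.993-.0047*.121,.056,83.05)
```

```text
t 2.75 tcp [0.508  0.057  0.0594] shift [ 0.0033 -0.002   0.0034] rot [ 0.29 -0.02 -0.31] F [-0.3 -0.4 -0.2] w 0.0002
```

View pics/w2.png

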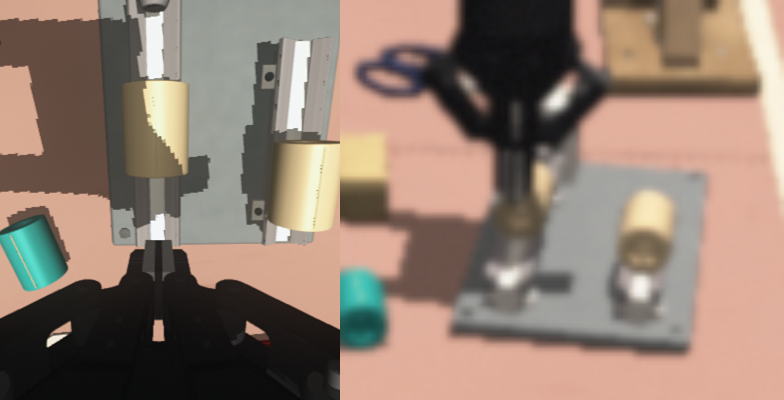

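Fingers are shut and centred over the rail behind the sleeve, at (158,255) against the sleeve at (157,130). Now I push gently.

Emit:
carry_out(
  plan=[
    [[0.008, 0, 0.003, 0, 0, 0, 0], [0.016, 0, 0.003, 0, 0, 0, 0], [0.023, 0, 0.003, 0, 0, 0, 0], [0.029, 0, 0.003, 0, 0, 0, 0], [0.035, 0, 0.003, 0, 0, 0, 0]],
  ],
)

```text
t: 3.25
tcp_pos: [0.51, 0.0927, 0.0538]
orientation: [[0.126, 0.992, 0.0], [0.992, -0.126, -0.0], [0.0, 0.0, -1.0]]
wrist_force: [0.4, 0.2, -0.7]
grip_width: -0.0002
grasp_force: 0.0
```

Emit:
carry_out(
  plan=[
    [[0.007, 0, 0, 0, 0, 0, 0], [0.014, 0, 0, 0, 0, 0, 0], [0.021, 0, 0, 0, 0, 0, 0], [0.028, 0, 0, 0, 0, 0, 0], [0.034, 0, 0, 0, 0, 0, 0]],
  ],
)

```text
t: 3.75
tcp_pos: [0.5143, 0.1263, 0.0538]
orientation: [[0.126, 0.992, -0.0], [0.992, -0.126, 0.0], [0.0, -0.0, -1.0]]
wrist_force: [0.1, 0.0, -0.2]
grip_width: 0.0001
grasp_force: 0.0
```

Run:
```python
from h import *
im,d,K,T=cam('wrist');cv2.imwrite('pics/w3.png',im[:,160:500])
to(.51,.1,.056,83)
```

```text
t 3.8 tcp [0.5144 0.127  0.0538] shift [-0.0274 -0.001  -0.0022] rot [ 0.01 -0.04 -0.24] F [-0.2 -0.3 -0.1] w -0.0001
```

View pics/w3.png

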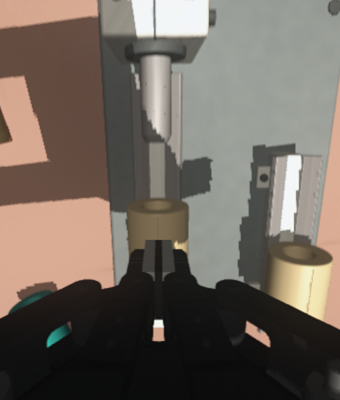

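The sleeve front ring is at crop (158,205) and the pin tip at (155,140), so it isn't on the pin yet. Fingers are at its rear, (158,260). I'm measuring the gap.

```bash
cat > gap.py <<'E'
from h import *
def gap(name=None):
    im,d,K,T=cam('wrist');s=bot.get_state();R=np.array(s['orientation']);p=np.array(s['tcp_pos'])
    if name:cv2.imwrite(name,im[:,160:500])
    t=(cloud(d,K,T)-p)@R; h=p[2]-t[...,2]; hsv=cv2.cvtColor(im,cv2.COLOR_BGR2HSV)
    tan=cv2.inRange(hsv,(10,50,40),(32,255,255))>0
    L=abs(t[...,1])<.022
    S=t[tan&L&(h>.06)&(h<.085)&(d>0)];print('sleeve tool x',np.percentile(S[:,0],[1,99]).round(4),'y',np.percentile(S[:,1],[1,99]).round(4),len(S))
    Q=t[(~tan)&(abs(t[...,1])<.008)&(h>.066)&(h<.075)&(t[...,0]>.03)&(d>0)]
    if len(Q):print('pin x',np.percentile(Q[:,0],[1,99]).round(4),'y',np.percentile(Q[:,1],[1,99]).round(4))
    B=t[(h>.085)&(h<.092)&(t[...,0]>.03)];
    if len(B):print('block x',np.percentile(B[:,0],[1]).round(4))
    to(.51,.1,.056,83)
E
python3 -c "
from gap import *
gap()"
```

```text
sleeve tool x [-0.0061  0.0192] y [-0.018   0.0176] 2209
pin x [0.0575 0.1006] y [-0.0078  0.0069]
block x [0.1061]
t 3.85 tcp [0.5143 0.1264 0.0538] shift [-0.0268 -0.001  -0.0022] rot [ 0.   -0.01 -0.22] F [-0.4 -0.3 -0.3] w 0.0
```

Run:
```python
from h import *
im,d,K,T=cam('wrist');s=bot.get_state();R=np.array(s['orientation']);p=np.array(s['tcp_pos'])
t=(cloud(d,K,T)-p)@R
for v in range(195,300,8):print(v,d[v,318].round(3),t[v,318].round(4),t[v,330].round(4),t[v,345].round(4))
C=np.linalg.inv(T)@np.r_[p,1];print('TCP px',(K@C[:3]/C[2]).round(1))
im2,d2,K2,T2=cam('side');cv2.imwrite('pics/s3.png',cv2.resize(im2[110:210,270:390],(720,600),interpolation=cv2.INTER_CUBIC))
```

```text
195 0.201 [0.0209 0.0001 0.0131] [0.0218 0.0082 0.0093] [0.0151 0.0208 0.0369]
203 0.19 [0.0185 0.0002 0.0011] [ 0.0195  0.0077 -0.0027] [ 0.0192  0.0173 -0.0014]
211 0.17 [ 0.0193  0.0002 -0.0195] [ 0.0197  0.007  -0.0208] [ 0.0189  0.0159 -0.0182]
219 0.162 [ 0.0175  0.0002 -0.0287] [ 0.0168  0.0068 -0.0265] [ 0.0142  0.0159 -0.0187]
227 0.164 [ 0.0124  0.0002 -0.0275] [ 0.0119  0.0069 -0.026 ] [ 0.0095  0.016  -0.0194]
235 0.164 [ 0.0084  0.0002 -0.0294] [ 0.0072  0.0069 -0.0264] [ 0.0046  0.0161 -0.0197]
243 0.145 [ 0.0115  0.0002 -0.0481] [ 0.0119  0.006  -0.0491] [-0.0009  0.0163 -0.0186]
251 0.135 [ 0.0117  0.0002 -0.0579] [ 0.0117  0.0057 -0.0578] [-0.0062  0.0164 -0.0185]
259 0.129 [ 0.011   0.0002 -0.0646] [ 0.0118  0.0054 -0.0663] [ 0.0072  0.0127 -0.0569]
267 0.12 [ 0.0117  0.0002 -0.0734] [ 0.012   0.0051 -0.074 ] [ 0.0078  0.0119 -0.066 ]
275 0.117 [ 0.01    0.0002 -0.0769] [ 0.0128  0.0047 -0.0821] [ 0.0144  0.0101 -0.0849]
283 0.117 [ 0.0073  0.0002 -0.0785] [ 0.0127  0.0045 -0.0875] [ 0.0132  0.0098 -0.0884]
291 0.119 [ 0.0032  0.0002 -0.0775] [ 0.0126  0.0043 -0.0926] [ 0.0128  0.0094 -0.0931]
299 0.119 [ 0.0001  0.0002 -0.0784] [ 0.0131  0.0041 -0.0982] [ 0.013   0.009  -0.0981]
TCP px [317.8 230.6   1. ]
```

View pics/s3.png

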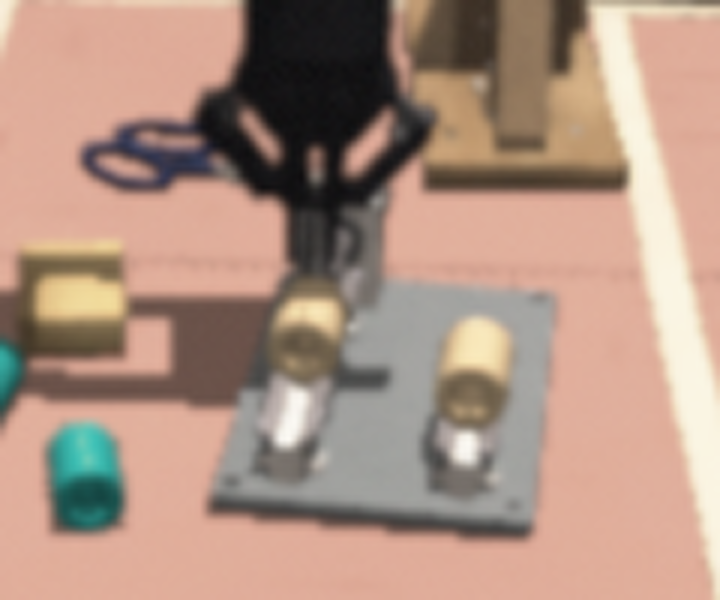

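The side view shows the shut fingertips above the sleeve, (315,275) against its top at (310,300), and the sleeve hasn't moved. The real tips seem to sit about 40 mm behind the reported TCP. I'm backing off to verify that with both cameras before going lower.

Emit:
carry_out(
  plan=[
    [[-0.035, 0, 0, 0, 0, 0, 0], [-0.069, 0, 0, 0, 0, 0, 0], [-0.069, 0, 0, 0, 0, 0, 0], [-0.069, 0, 0, 0, 0, 0, 0], [-0.069, 0, 0, 0, 0, 0, 0]],
  ],
)

```text
t: 4.45
tcp_pos: [0.5056, 0.0576, 0.0539]
orientation: [[0.127, 0.992, 0.0], [0.992, -0.127, 0.0], [0.0, 0.0, -1.0]]
wrist_force: [1.0, 0.4, -0.4]
grip_width: -0.0001
grasp_force: 0.0
```

```bash
cat > tip.py <<'E'
from h import *
def tip():
    for n in('wrist','side','top'):
        im,d,K,T=cam(n);s=bot.get_state();R=np.array(s['orientation']);p=np.array(s['tcp_pos'])
        t=(cloud(d,K,T)-p)@R
        dark=im.max(-1)<75
        q=t[dark&(d>0)&(abs(t[...,1])<.02)&(abs(t[...,0])<.014)&(t[...,2]>-.12)&(p[2]-t[...,2]>.03+0*p[2])]
        if len(q):print(n,len(q),'tool z max',np.percentile(q[:,2],[90,97,99.5]).round(4),'x',np.percentile(q[:,0],[2,98]).round(4),'y',np.percentile(q[:,1],[2,98]).round(4))
        C=np.linalg.inv(T)@np.r_[p,1];print(n,'TCP px',(K@C[:3]/C[2]).round(1))
        if n=='wrist':print([(v,t[v,326].round(4).tolist()) for v in range(226,246,2)])
    to(.51,.1,.056,83)
E
python3 -c "
from tip import *
tip()"
```

```text
wrist 5584 tool z max [-0.058  -0.0497  0.0052] x [-0.0075  0.0133] y [-0.0186  0.0166]
wrist TCP px [317.8 229.6   1. ]
[(226, [-0.0022, 0.0057, 0.0132]), (228, [-0.0037, 0.0057, 0.0132]), (230, [-0.0051, 0.0057, 0.0131]), (232, [-0.0067, 0.0058, 0.0133]), (234, [-0.0085, 0.0058, 0.0141]), (236, [-0.0096, 0.0058, 0.013]), (238, [-0.0117, 0.0058, 0.0144]), (240, [0.0115, 0.0042, -0.0457]), (242, [0.011, 0.0041, -0.0472]), (244, [0.0113, 0.0041, -0.0503])]
side 162 tool z max [-0.0541 -0.0482 -0.0428] x [-0.0138  0.007 ] y [-0.017   0.0177]
side TCP px [318.  176.6   1. ]
top TCP px [284.9 203.    1. ]
t 4.6 tcp [0.5056 0.058  0.0538] shift [ 0.0422 -0.0009 -0.0022] rot [ 0.   -0.01 -0.2 ] F [ 0.  -0.2 -0.2] w -0.0005
```

Both cameras put the real fingertips 44 mm behind the reported TCP, at z ≈ 0.097 now. I'm lowering carefully by 42 mm so the tips sit at about 55 mm.

Emit:
carry_out(
  plan=[
    [[0, 0, 0.012, 0, 0, 0, 0], [0, 0, 0.024, 0, 0, 0, 0], [0, 0, 0.034, 0, 0, 0, 0], [0, 0, 0.039, 0, 0, 0, 0], [0, 0, 0.041, 0, 0, 0, 0]],
  ],
)

```text
t: 5.1
tcp_pos: [0.5044, 0.0573, 0.0114]
orientation: [[0.127, 0.992, -0.002], [0.992, -0.127, 0.0], [-0.0, -0.002, -1.0]]
wrist_force: [0.0, 0.6, -0.2]
grip_width: 0.0001
grasp_force: 0.0
```

```bash
python3 -c "
from tip import *
tip()"
```

```text
wrist 5695 tool z max [-0.0556 -0.0469 -0.0352] x [-0.0072  0.0136] y [-0.0176  0.017 ]
wrist TCP px [318.3 230.1   1. ]
[(226, [0.0133, 0.0043, -0.0292]), (228, [0.0123, 0.0043, -0.0296]), (230, [0.0108, 0.0043, -0.0287]), (232, [0.0094, 0.0043, -0.0281]), (234, [0.0084, 0.0043, -0.0286]), (236, [0.0078, 0.0043, -0.0301]), (238, [0.0062, 0.0043, -0.0291]), (240, [0.0113, 0.0039, -0.0444]), (242, [0.0113, 0.0038, -0.047]), (244, [0.0113, 0.0038, -0.0495])]
side 160 tool z max [-0.0528 -0.0463 -0.0418] x [-0.0138  0.0091] y [-0.0143  0.018 ]
side TCP px [317.7 188.2   1. ]
top TCP px [286.7 204.2   1. ]
t 5.25 tcp [0.5057 0.0572 0.0127] shift [ 0.0431 -0.0011 -0.0433] rot [ 0.   -0.   -0.28] F [-0.4  0.3  0.1] w 0.0001
```

Emit:
carry_out(
  plan=[
    [[0.008, 0, 0, 0, 0, 0, 0], [0.016, 0, 0, 0, 0, 0, 0], [0.023, 0, 0, 0, 0, 0, 0], [0.029, 0, 0, 0, 0, 0, 0], [0.035, 0, 0, 0, 0, 0, 0]],
  ],
)

```text
t: 5.75
tcp_pos: [0.5101, 0.0925, 0.0129]
orientation: [[0.126, 0.992, 0.0], [0.992, -0.126, -0.0], [-0.0, 0.0, -1.0]]
wrist_force: [0.2, -1.9, 0.1]
grip_width: 0.0001
grasp_force: 0.4
```

Emit:
carry_out(
  plan=[
    [[0.005, 0, 0, 0, 0, 0, 0], [0.01, 0, 0, 0, 0, 0, 0], [0.015, 0, 0, 0, 0, 0, 0], [0.02, 0, 0, 0, 0, 0, 0], [0.025, 0, 0, 0, 0, 0, 0]],
  ],
)

```text
t: 6.25
tcp_pos: [0.5131, 0.1171, 0.0127]
orientation: [[0.127, 0.992, -0.0], [0.992, -0.127, 0.0], [-0.0, -0.0, -1.0]]
wrist_force: [-1.2, -1.6, 0.8]
grip_width: 0.0004
grasp_force: 0.4
```

```bash
python3 -c "
from gap import *
gap('pics/w4.png')"
```

```text
sleeve tool x [0.0116 0.0606] y [-0.0179  0.0172] 9657
pin x [0.066  0.1095] y [-0.0078  0.0068]
t 6.3 tcp [0.5133 0.1178 0.0128] shift [-0.018  -0.001  -0.0432] rot [ 0.01 -0.04 -0.26] F [-1.   0.4 -0.8] w 0.0001
```

View pics/w4.png

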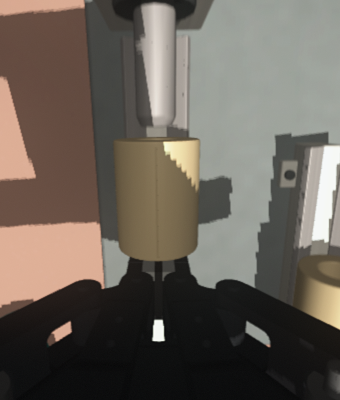

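The sleeve is moving with the fingers. Its front edge at (157,140) is about 5 mm from the pin tip (155,128), and the two are in line.

Emit:
carry_out(
  plan=[
    [[0.003, 0, 0, 0, 0, 0, 0], [0.006, 0, 0, 0, 0, 0, 0], [0.009, 0, 0, 0, 0, 0, 0], [0.012, 0, 0, 0, 0, 0, 0], [0.015, 0, 0, 0, 0, 0, 0]],
  ],
)

```text
t: 6.8
tcp_pos: [0.515, 0.1318, 0.0128]
orientation: [[0.127, 0.992, -0.0], [0.992, -0.127, -0.0], [-0.0, -0.0, -1.0]]
wrist_force: [0.1, -0.3, 1.0]
grip_width: 0.0003
grasp_force: 0.4
```

Emit:
carry_out(
  plan=[
    [[0.001, 0, 0, 0, 0, 0, 0], [0.002, 0, 0, 0, 0, 0, 0], [0.003, 0, 0, 0, 0, 0, 0], [0.004, 0, 0, 0, 0, 0, 0], [0.005, 0, 0, 0, 0, 0, 0]],
  ],
)

```text
t: 7.3
tcp_pos: [0.5155, 0.1356, 0.0128]
orientation: [[0.126, 0.992, -0.001], [0.992, -0.126, -0.002], [-0.002, -0.0, -1.0]]
wrist_force: [-1.8, -6.9, 2.5]
grip_width: -0.0003
grasp_force: 3.2
```

Force is rising right where a tight bore would stop. I add 1 mm to confirm, and measure.

Emit:
carry_out(
  plan=[
    [[0.001, 0, 0, 0, 0, 0, 0], [0.001, 0, 0, 0, 0, 0, 0]],
  ],
)

```text
t: 7.5
tcp_pos: [0.5155, 0.1355, 0.0129]
orientation: [[0.126, 0.992, -0.001], [0.992, -0.126, -0.004], [-0.004, -0.001, -1.0]]
wrist_force: [-1.7, -7.3, 2.3]
grip_width: 0.0
grasp_force: 3.8
```

```bash
python3 -c "
from gap import *
gap('pics/w5.png')"
```

```text
sleeve tool x [0.0121 0.0611] y [-0.0181  0.0171] 9708
pin x [0.0614 0.0912] y [-0.0078  0.0067]
block x [0.0962]
t 7.55 tcp [0.5155 0.1356 0.0128] shift [-0.0361 -0.001  -0.043 ] rot [-0.03  0.21 -0.23] F [-2.1 -7.3  2.1] w 0.0001
```

View pics/w5.png

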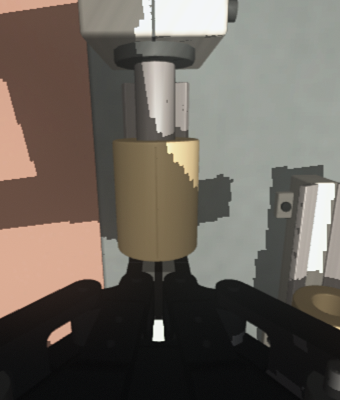

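The sleeve has stopped with its front edge at (157,140), 30 mm short of the collar (155,52), at about 7 N. The bore is tight, so it goes in the **red** tray. Next I back off, rise, open and come over its middle.

Emit:
carry_out(
  plan=[
    [[-0.012, 0, 0, 0, 0, 0, 0], [-0.012, 0, -0.045, 0, 0, 0, 0.6], [-0.012, 0, -0.08, 0, 0, 0, 1], [0.012, 0, -0.08, 0, 0, 0, 1], [0.036, 0, -0.08, 0, 0, 0, 1]],
  ],
)

```text
t: 8.05
tcp_pos: [0.5222, 0.1735, 0.0949]
orientation: [[0.129, 0.992, 0.005], [0.992, -0.129, 0.002], [0.002, 0.004, -1.0]]
wrist_force: [0.2, -0.7, 0.6]
grip_width: 0.0577
grasp_force: 0.0
```

```bash
python3 -c "
from gap import *
gap('pics/w6.png')"
```

```text
sleeve tool x [-0.0279  0.0216] y [-0.0196  0.0158] 3058
pin x [0.0301 0.0482] y [-0.0079  0.0055]
block x [0.0558]
t 8.1 tcp [0.5217 0.1772 0.0942] shift [-0.0782 -0.002   0.0378] rot [ 0.18 -0.28 -0.25] F [ 0.2  2.6 -0.4] w 0.0655
```

Emit:
carry_out(
  plan=[
    [[0, 0, 0, 0, 0, 0, 1], [0, 0, 0, 0, 0, 0, 1], [0, 0, 0.03, 0, 0, 0, 1], [0, 0, 0.055, 0, 0, 0, 1], [0, 0, 0.055, 0, 0, 0, 1]],
  ],
)

```text
t: 8.6
tcp_pos: [0.516, 0.1716, 0.0337]
orientation: [[0.128, 0.992, -0.009], [0.992, -0.128, -0.002], [-0.003, -0.009, -1.0]]
wrist_force: [-0.5, -0.1, 0.3]
grip_width: 0.0855
grasp_force: 0.0
```

```bash
python3 -c "
from gap import *
gap('pics/w7.png')"
```

```text
sleeve tool x [-0.0239  0.025 ] y [-0.0162  0.0192] 6312
pin x [0.0304 0.054 ] y [-0.0065  0.0077]
block x [0.0614]
t 8.65 tcp [0.5179 0.172  0.0357] shift [-0.0725  0.0012 -0.0202] rot [-0.31  0.1  -0.33] F [0.7 0.2 0.1] w 0.0855
```

View pics/w7.png

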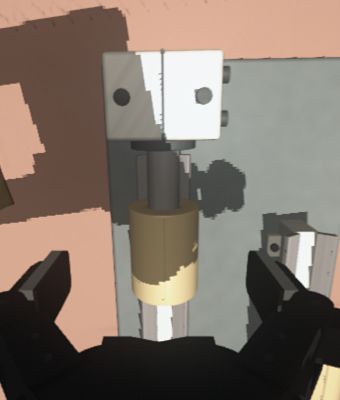

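Fingers straddle the sleeve (165,250) evenly, with pads at (65,270) and (255,270). I descend and close.

Emit:
carry_out(
  plan=[
    [[0, 0.0005, 0.02, 0, 0, 0, 1], [0, 0.0005, 0.036, 0, 0, 0, 1], [0, 0.0005, 0.042, 0, 0, 0, 1], [0, 0.0005, 0.042, 0, 0, 0, 1], [0, 0.0005, 0.042, 0, 0, 0, 0.6]],
  ],
)

```text
t: 9.15
tcp_pos: [0.522, 0.1732, -0.003]
orientation: [[0.127, 0.992, 0.002], [0.992, -0.127, 0.0], [0.001, 0.002, -1.0]]
wrist_force: [0.7, 0.4, -0.6]
grip_width: 0.0729
grasp_force: 0.0
```

Emit:
carry_out(
  plan=[
    [[0, 0, 0, 0, 0, 0, 0.5], [0, 0, 0, 0, 0, 0, 0.3], [0, 0, 0, 0, 0, 0, 0.3], [0, 0, 0, 0, 0, 0, 0.3], [0, 0, 0, 0, 0, 0, 0.3]],
  ],
)

```text
t: 9.65
tcp_pos: [0.5201, 0.1734, -0.0033]
orientation: [[0.126, 0.992, -0.001], [0.992, -0.126, 0.0], [-0.0, -0.001, -1.0]]
wrist_force: [-3.5, 1.0, 6.2]
grip_width: 0.0364
grasp_force: 59.3
```

Emit:
carry_out(
  plan=[
    [[-0.006, 0, 0, 0, 0, 0, 0.3], [-0.013, 0, 0, 0, 0, 0, 0.3], [-0.021, 0, 0, 0, 0, 0, 0.3], [-0.029, 0, 0, 0, 0, 0, 0.3], [-0.035, 0, 0, 0, 0, 0, 0.3]],
  ],
)

```text
t: 10.15
tcp_pos: [0.5162, 0.1392, -0.0033]
orientation: [[0.127, 0.992, 0.0], [0.992, -0.127, 0.002], [0.002, -0.0, -1.0]]
wrist_force: [-2.1, 3.8, 5.0]
grip_width: 0.0366
grasp_force: 59.6
```

Emit:
carry_out(
  plan=[
    [[0, 0, -0.01, 0, 0, 0, 0.3], [0, 0, -0.04, 0, 0, 0, 0.3], [0, 0, -0.08, 0, 0, 0, 0.3], [0, 0, -0.12, 0, 0, 0, 0.3], [0, 0, -0.12, 0, 0, 0, 0.3]],
  ],
)

```text
t: 10.65
tcp_pos: [0.5224, 0.1389, 0.1234]
orientation: [[0.126, 0.992, 0.015], [0.992, -0.126, 0.001], [0.003, 0.015, -1.0]]
wrist_force: [0.8, -0.2, -0.5]
grip_width: 0.0363
grasp_force: 60.2
```

Run:
```python
from h import *
f=np.load('top0.npz');im,d,K,T=[f[k] for k in('im','d','K','T')]
hsv=cv2.cvtColor(im,cv2.COLOR_BGR2HSV)
m=(cv2.inRange(hsv,(172,150,60),(180,255,255))|cv2.inRange(hsv,(0,180,60),(5,255,255)))
m[:,:320]=0;m[:,400:]=0;m[:130]=0;m[220:]=0
ys,xs=np.nonzero(m);r=cv2.minAreaRect(np.c_[xs,ys].astype(np.float32));print(r,ray(K,T,*r[0],.026).round(4))
a=ray(K,T,*r[0],.026)
im,d,K,T=cam('wrist');s=bot.get_state();p=np.array(s['tcp_pos']);R=np.array(s['orientation'])
t=(cloud(d,K,T)-p)@R;tan=cv2.inRange(cv2.cvtColor(im,cv2.COLOR_BGR2HSV),(10,50,40),(32,255,255))>0
q=t[tan&(abs(t[...,1])<.025)&(t[...,2]<.0)&(d>0)&(abs(t[...,0])<.05)]
print(len(q), np.percentile(q,[1,99],axis=0).round(4) if len(q) else '')
to(a[0],a[1],.12,83)
```

```text
((0.0, 0.0), (0.0, 0.0), 0.0) [1.1223 0.8817 0.026 ]
10013 [[-0.0159 -0.016  -0.0894]
 [ 0.0238  0.02   -0.0556]]
t 10.7 tcp [0.52   0.1387 0.1202] shift [0.8133 0.5034 0.0063] rot [ 0.54 -0.09 -0.27] F [ 0.4 -0.3  0.2] w 0.0367
```

The sleeve is held. The red tray's centre is at pixel (362,177), corners (338,153) to (388,200), so about x 0.577, y -0.154 from the top and side views together. Moving there.

Emit:
carry_out(
  plan=[
    [[-0.04, 0.013, 0, 0, 0, 0, 0.3], [-0.083, 0.028, 0, 0, 0, 0, 0.3], [-0.128, 0.043, 0, 0, 0, 0, 0.3], [-0.172, 0.057, 0, 0, 0, 0, 0.3], [-0.21, 0.07, 0, 0, 0, 0, 0.3]],
  ],
)

```text
t: 11.2
tcp_pos: [0.5581, -0.0808, 0.1141]
orientation: [[0.127, 0.992, -0.003], [0.992, -0.127, 0.0], [-0.0, -0.003, -1.0]]
wrist_force: [0.6, -0.7, -0.9]
grip_width: 0.0365
grasp_force: 60.1
```

Emit:
carry_out(
  plan=[
    [[-0.035, 0.012, 0, 0, 0, 0, 0.3], [-0.062, 0.02, 0, 0, 0, 0, 0.3], [-0.073, 0.023, 0, 0, 0, 0, 0.3], [-0.073, 0.023, 0, 0, 0, 0, 0.3], [-0.073, 0.023, 0, 0, 0, 0, 0.3]],
  ],
)

```text
t: 11.7
tcp_pos: [0.5719, -0.1527, 0.1147]
orientation: [[0.126, 0.992, -0.002], [0.992, -0.126, 0.002], [0.001, -0.002, -1.0]]
wrist_force: [0.2, 1.5, -1.2]
grip_width: 0.0368
grasp_force: 60.1
```

Run:
```python
from h import *
f=np.load('top0.npz');print(ray(f['K'],f['T'],362.7,176.8,.026).round(4))
im,d,K,T=cam('top')
P=cloud(d,K,T);hsv=cv2.cvtColor(im,cv2.COLOR_BGR2HSV);print(hsv[165,345],hsv[154,360])
m=((hsv[...,0]<8)|(hsv[...,0]>170))&(hsv[...,1]>150)
m[:,:325]=0;m[:,400:]=0;m[:140]=0;m[215:]=0
if m.any():
    q=P[m&(d>0)];print(m.sum(),np.percentile(q,[1,99],axis=0).round(4))
im,d,K,T=cam('wrist');cv2.imwrite('pics/w8.png',im)
to(.577,-.154,-.038,83)
```

```text
[ 0.5754 -0.1554  0.026 ]
[36 42 97] [11 68 30]
668 [[ 0.5154 -0.2217 -0.0007]
 [ 0.644  -0.0913  0.2437]]
t 11.8 tcp [ 0.5723 -0.1522  0.1153] shift [-0.0013  0.0051  0.1533] rot [-0.08 -0.05 -0.17] F [ 0.2 -0.4  0.5] w 0.0367
```

View pics/w8.png

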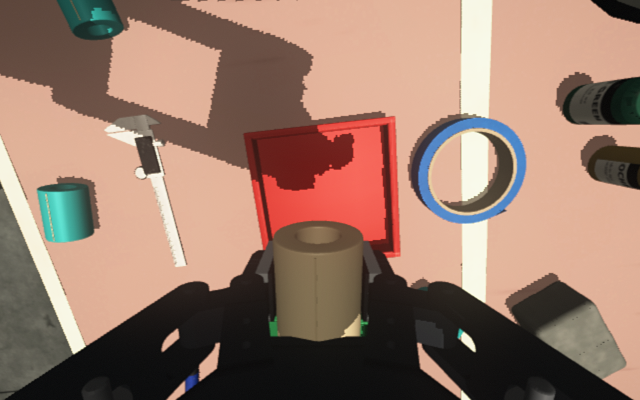

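The tray centre (322,185) lies directly below the held sleeve, and the tape roll (470,170) and caliper (150,190) are well clear. I descend.

Emit:
carry_out(
  plan=[
    [[0, 0.002, 0.04, 0, 0, 0, 0.3], [0, 0.002, 0.08, 0, 0, 0, 0.3], [0, 0.002, 0.11, 0, 0, 0, 0.3], [0, 0.002, 0.13, 0, 0, 0, 0.3], [0, 0.002, 0.137, 0, 0, 0, 0.3]],
  ],
)

```text
t: 12.3
tcp_pos: [0.5723, -0.1516, -0.0241]
orientation: [[0.125, 0.992, -0.005], [0.992, -0.125, 0.003], [0.002, -0.006, -1.0]]
wrist_force: [0.0, 0.4, -0.6]
grip_width: 0.0364
grasp_force: 60.1
```

Emit:
carry_out(
  plan=[
    [[0, 0, 0.004, 0, 0, 0, 0.3], [0, 0, 0.008, 0, 0, 0, 0.3], [0, 0, 0.012, 0, 0, 0, 0.3], [0, 0, 0.015, 0, 0, 0, 0.3], [0, 0, 0.015, 0, 0, 0, 0.3]],
  ],
)

```text
t: 12.8
tcp_pos: [0.5749, -0.1544, -0.036]
orientation: [[0.127, 0.992, 0.0], [0.992, -0.127, -0.0], [-0.0, 0.0, -1.0]]
wrist_force: [0.5, 0.1, -1.1]
grip_width: 0.0366
grasp_force: 60.1
```

Another few mm in 1 mm rows to find the floor.

Emit:
carry_out(
  plan=[
    [[0, 0, 0.001, 0, 0, 0, 0.3], [0, 0, 0.002, 0, 0, 0, 0.3], [0, 0, 0.003, 0, 0, 0, 0.3], [0, 0, 0.004, 0, 0, 0, 0.3]],
  ],
)

```text
t: 13.2
tcp_pos: [0.5752, -0.1545, -0.0365]
orientation: [[0.126, 0.992, -0.001], [0.992, -0.126, 0.0], [-0.0, -0.001, -1.0]]
wrist_force: [-8.8, 4.0, 24.5]
grip_width: 0.0368
grasp_force: 73.9
```

It's on the floor. I ease up 3 mm and open just enough.

Emit:
carry_out(
  plan=[
    [[0, 0, -0.003, 0, 0, 0, 0.3], [0, 0, -0.003, 0, 0, 0, 0.5], [0, 0, -0.003, 0, 0, 0, 0.6], [0, 0, -0.003, 0, 0, 0, 0.65], [0, 0, -0.003, 0, 0, 0, 0.65]],
  ],
)

```text
t: 13.7
tcp_pos: [0.5745, -0.1542, -0.0377]
orientation: [[0.127, 0.992, -0.001], [0.992, -0.127, 0.0], [0.0, -0.001, -1.0]]
wrist_force: [0.2, -0.6, 0.3]
grip_width: 0.0557
grasp_force: 0.0
```

Emit:
carry_out(
  plan=[
    [[0, 0, -0.015, 0, 0, 0, 0.65], [0, 0, -0.04, 0, 0, 0, 0.65], [0, 0, -0.08, 0, 0, 0, 0.65], [0, 0, -0.12, 0, 0, 0, 0.65], [0, 0, -0.15, 0, 0, 0, 0.65]],
  ],
)

```text
t: 14.2
tcp_pos: [0.5761, -0.1548, 0.1168]
orientation: [[0.127, 0.992, 0.004], [0.992, -0.127, -0.002], [-0.001, 0.004, -1.0]]
wrist_force: [0.9, -0.1, -1.0]
grip_width: 0.0555
grasp_force: 0.0
```

Run:
```python
from h import *
im=cam('wrist')[0];im2=cam('side')[0]
cv2.imwrite('pics/w9.png',np.hstack([im[::1,140:560],im2[120:320,240:430].repeat(2,0).repeat(2,1)]))
to(.577,-.154,.1,83)
```

```text
t 14.3 tcp [ 0.5795 -0.1562  0.1203] shift [ 0.0019 -0.003   0.0203] rot [ 0.73  0.21 -0.26] F [ 1.3 -0.2 -0. ] w 0.0554
```

View pics/w9.png

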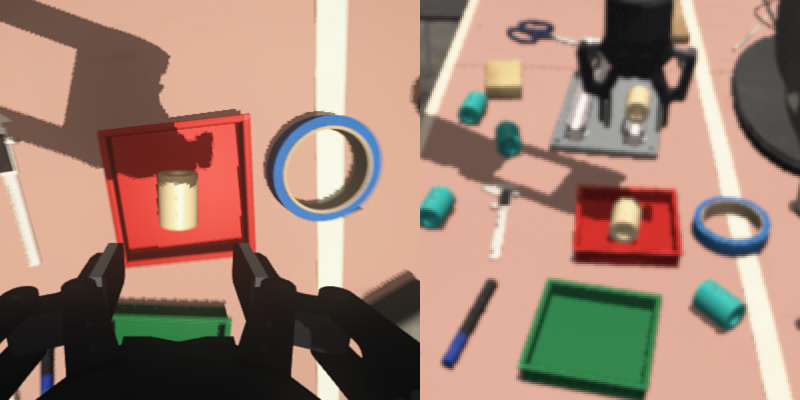

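The sleeve lies in the red tray at (178,200). The ready sleeve is still on its rail at (638,105) in the side half, the bystanders are in place, and the gripper is clear.

```bash
python3 -c "
from bench import bot
print(bot.job_done())"
```

```text
the job is handed in; nothing more can be done
None
```

The sleeve stopped 30 mm short of the collar at about 7 N, so its bore is tight; I drew it back off the pin, laid it in the red tray, left the other sleeve on the ready rail, and handed the job in at about 14 s.

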